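# Put the lids back on the bathroom jars

## Task

The four white jars on the bathroom counter have been refilled: put each bamboo lid back on the jar it belongs to by size and shape, set down gently rather than dropped, fully home on the rim and with the square and oblong lids lined up with their jars. Leave the jars standing where they are, and do not push aside or knock over the drinking glass or the soap dish.

Things in the scene. Friction and masses are not known exactly. Their poses are not given: they have to be found in the camera images.
- jar_large: open white ceramic jar, the larger round one, 96 mm across, 58 mm tall, wall 6 mm thick; loose, refilled, does not move or turn over by itself but slides if pushed hard. Origin at the centre of its underside, z up. Its flat rim is 58 mm above the origin.
- jar_small: open white ceramic jar, the smaller round one, 70 mm across, 62 mm tall, wall 6 mm thick; loose, refilled, does not move or turn over by itself but slides if pushed hard. Origin at the centre of its underside, z up. Its flat rim is 62 mm above the origin.
- jar_square: open white ceramic jar, square, 76 by 76 mm, sides along its x and y, 60 mm tall, wall 6 mm thick; loose, refilled, does not move or turn over by itself but slides if pushed hard. Origin at the centre of its underside, z up. Its flat rim is 60 mm above the origin.
- jar_oblong: open white ceramic jar, oblong, 104 mm along its x by 68 mm along its y, 54 mm tall, wall 6 mm thick; loose, refilled, does not move or turn over by itself but slides if pushed hard. Origin at the centre of its underside, z up. Its flat rim is 54 mm above the origin.
- lid_large: bamboo lid, larger round one, 102 mm across, 37-105 g: 8 mm deep plug below (6 mm play all round in its jar), 8 mm thick plate overhanging the jar 3 mm, on top a round knob 26 mm across, 28 mm tall, to lift by. Lies plug down; origin at the centre of the plug's underside, z up: knob from 16 to 44 mm. Home, its origin is 50 mm above the jar's.
- lid_small: bamboo lid, the smaller round one, 76 mm across, 37-105 g: 8 mm deep plug below (6 mm play all round in its jar), 8 mm thick plate overhanging the jar 3 mm, on top a round knob 26 mm across, 28 mm tall, to lift by. Lies plug down; origin at the centre of the plug's underside, z up: knob from 16 to 44 mm. Home, its origin is 54 mm above the jar's.
- lid_square: bamboo lid, square, 82 by 82 mm, sides along x and y, 37-105 g: 8 mm deep plug below (6 mm play all round in its jar), 8 mm thick plate overhanging the jar 3 mm, on top a square knob 24 by 24 mm, sides alike, 28 mm tall, to lift by. Lies plug down; origin at the centre of the plug's underside, z up: knob from 16 to 44 mm. Home, its origin is 52 mm above the jar's. Any quarter turn fits.
- lid_oblong: bamboo lid, oblong, 110 mm along its x by 74 mm along its y, 37-105 g: 8 mm deep plug below (6 mm play all round in its jar), 8 mm thick plate overhanging the jar 3 mm, on top a bar grip, 50 mm along x by 16 mm, 28 mm tall, to lift by. Lies plug down; origin at the centre of the plug's underside, z up: knob from 16 to 44 mm. Home, its origin is 46 mm above the jar's. Fits either way round.
- tumbler: clear drinking glass, 66 mm across, 82 mm tall, standing among the jars and lids; origin at the centre of its underside. To be left alone.
- soap_dish: round white soap dish 80 mm across with a bar of soap on it, 33 mm tall in all, among the jars and lids; origin at the centre of its underside. To be left alone.
Not all that is in view belongs to the job. What is shaped like the lid_large but pink is not meant.

How it is judged:
At the end, for the whole second after the job is handed in: Each lid on its own jar: centred within 10 mm, seated within 3 mm of height, level within 0.06 rad, square and oblong ones aligned with the jar within 0.26 rad (any equivalent turn); jars upright within 0.05 rad and within 40 mm of their start; all released and at rest (horizontal distance between lid_large and jar_large below 0.01 m and z of lid_large in the frame of jar_large between 0.047 and 0.053 m and angle between each of lid_large, lid_small, lid_square, lid_oblong's own z axis and vertical below 0.06 rad and angle between each of jar_large, jar_small, jar_square, jar_oblong's own z axis and vertical below 0.05 rad and distance of each of jar_large, jar_small, jar_square, jar_oblong from where it was at the start of the episode below 0.04 m and linear speed of each of lid_large, jar_large, lid_small, jar_small, lid_square, jar_square, lid_oblong, jar_oblong below 0.02 m/s and contact force between the fingers and lid_large below 0.05 N and horizontal distance between lid_small and jar_small below 0.01 m and z of lid_small in the frame of jar_small between 0.051 and 0.057 m and contact force between the fingers and lid_small below 0.05 N and horizontal distance between lid_square and jar_square below 0.01 m and z of lid_square in the frame of jar_square between 0.049 and 0.055 m and contact force between the fingers and lid_square below 0.05 N and (angle between the x axis of lid_square and the x axis of jar_square, either way round below 0.26 rad or angle between the x axis of lid_square and the y axis of jar_square, either way round below 0.26 rad) and horizontal distance between lid_oblong and jar_oblong below 0.01 m and z of lid_oblong in the frame of jar_oblong between 0.043 and 0.049 m and contact force between the fingers and lid_oblong below 0.05 N and angle between the x axis of lid_oblong and the x axis of jar_oblong, either way round below 0.26 rad); the robot touches nothing.
It fails at once if a lid is dropped: it falls free at over 0.6 m/s (about 2 cm of free fall) ((linear speed of lid_large above 0.6 m/s and contact force between the fingers and lid_large below 0.05 N) or (linear speed of lid_small above 0.6 m/s and contact force between the fingers and lid_small below 0.05 N) or (linear speed of lid_square above 0.6 m/s and contact force between the fingers and lid_square below 0.05 N) or (linear speed of lid_oblong above 0.6 m/s and contact force between the fingers and lid_oblong below 0.05 N)).
It fails at once if a jar is tipped by more than 0.35 rad or pushed more than 60 mm (angle between any of jar_large, jar_small, jar_square, jar_oblong's own z axis and vertical above 0.35 rad or distance of any of jar_large, jar_small, jar_square, jar_oblong from where it was at the start of the episode above 0.06 m).
It fails at once if the drinking glass or the soap dish is moved more than 40 mm or tipped over (angle between any of tumbler, soap_dish's own z axis and vertical above 0.35 rad or distance of any of tumbler, soap_dish from where it was at the start of the episode above 0.04 m).
It also fails if it takes over 99 s, if anything falls off the work surface, if the arm or the gripper's body presses on something with over 40 N, if the wrist force passes 120 N, or if a joint passes its speed limit or range.

## Robot

A 6-joint arm with a two-finger parallel gripper is mounted at the origin on the work surface. World frame = base frame: x ahead of the robot, y to its left, z up, the work surface at z = 0. Lengths are in m, angles in rad, forces in N, time in s.
With the tool pointing down it reaches from about 0.225 to 0.875 m from the base axis. Payload 3.4 kg.
Tool frame: the origin (TCP) lies at the very end of the fingers, on their centre line; the grasp point (between the pads) lies behind it (manip.grasp_offset is the z of the grasp point in the tool frame, in m); z points along the fingers, y is the line along which they close (so a half turn about z gives the same grasp; the last joint's range is limited). The gripper opens to 85 mm and grips with 20 to 120 N. Pads are 22 mm wide; open, the fingers measure 114 mm over their backs; the gripper's body (76 mm by 85 mm) begins 54 mm behind the grasp point. The pads swing forward as they close: fully open they stand 13 mm farther back than shut.
Start: joints at [0.987, 0.276, 1.505, -0, 1.361, -0.121], TCP at [0.257, 0.515, 0.231] pointing down, gripper open.
Joint ranges: [-2.89, 2.89], [-0.75, 2.08], [0.22, 2.7], [-1.18, 4.32], [0.11, 2.71], [-2.7, 2.7]. Speed limits (rad/s): [2.57, 2.57, 3.14, 3.14, 3.14, 3.14].

## Interface

Orientations are given as a unit quaternion [w, x, y, z].
In Python, from rig import manip gives the robot as it stands.
- The arm moves only by the shell command python3 -m pendant 'ROWS' [FORCE]. ROWS is JSON, a list of rows, each an object of numbers: "dx", "dy", "dz": the shift along the tool's x, y, z in m; "rx", "ry", "rz": the turn, a rotation vector about the tool's x, y, z in degrees; "hand": the finger opening in m, from 0 to 0.0854. In form: [{"dx": .., "dy": .., "dz": .., "rx": .., "ry": .., "rz": .., "hand": ..}, ...]. A call has 1 to 12 rows; each row shifts and turns the commanded pose from where the row before left it, along the tool's axes as they then stand; what a row does not reach is not made up. A row lasts 1/12 s, in which the tool goes at most 41.7 mm and 7.16 degrees, less where a joint would pass 70% of its speed; a pose out of reach is approached as far as the arm can. A call is refused whole if a number of a shift passes 0.0417 or a number of a turn 7.16, either way. A call with a gripper value outside its range is refused whole. The fingers move at their own pace and stop on an object; FORCE is the grip in N (left out, the last holds). Time passes only in rows, so rows that do not move let the fingers close. It gives the time, the measured TCP pose, the force, the opening and the grip force at its end, in the units of the state.
- manip.get_state(): the state, without advancing time (a new reading comes with each control period).
- manip.get_image(name): name is "side" or "top" or "wrist"; returns a dict with "frame" (384x512x3 uint8, red, green, blue), "fx", "fy", "cx", "cy" (pixels), "distortion" ([k1, k2, p1, p2, k3] as OpenCV has them; the pictures are not rectified), "position" and "attitude" of the camera in the world; the wrist camera has in their place "mount" (4x4, takes a point from camera to tool coordinates, whose origin is the TCP and whose axes are the flange's). Camera axes: x right, y up, looking along -z (the intrinsics and any distortion apply to the point x, -y, -z); pixel columns grow to the right and rows downward; lengths in m; the calibration is good to about 2 mm. A picture is of the moment at which its call begins: read the wrist's pose just before it. There is no depth.
- manip.sign_off(): hands the job in; it is judged then, once.
The state is a dict: "clock": time; "qpos": joint angles; "qd": joint speeds; "effort": joint torques, N m; "position": TCP position; "ee_rot": TCP orientation; "contact_force": force on the tool from outside, world axes, zero at the start; "moment": the same for the moment, N m; "width": finger opening in m; "gripper_force": force on a finger pad.
Only numpy, scipy, OpenCV 4.12 (cv2) and the standard library are available. Lean on these libraries where they do the work, as an engineer would, in place of code of your own. Each camera call takes 0.05 s, during which the arm holds its last target. There are 200 camera calls.

## Working session

There is one attempt and no reset: what is moved stays moved. The work goes in short steps, Python scripts to look and compute and a shell command to move; the robot and the scene stay as the last step left them, time stands still between calls to the robot, and variables do not carry over. Pictures are saved under pics/ and viewed, at most 14 in all, crops included, and the job is handed in when it is done.

```bash
mkdir -p pics; cat > h.py <<'E'
import numpy as np, cv2
from scipy.spatial.transform import Rotation as R
from rig import manip
def rot(q): return R.from_quat([q[1],q[2],q[3],q[0]]).as_matrix()
def snap(name,fn=None):
    s=manip.get_state(); im=manip.get_image(name)
    if fn: cv2.imwrite('pics/'+fn,cv2.cvtColor(im['frame'],cv2.COLOR_RGB2BGR))
    if 'mount' in im:
        T=np.eye(4);T[:3,:3]=rot(s['ee_rot']);T[:3,3]=s['position'];T=T@np.array(im['mount'])
        im['Rw'],im['t']=T[:3,:3],T[:3,3]
    else:
        im['Rw']=rot(im['attitude']) if np.size(im['attitude'])==4 else np.array(im['attitude']); im['t']=np.array(im['position'])
    im['K']=np.array([[im['fx'],0,im['cx']],[0,im['fy'],im['cy']],[0,0,1.]])
    im['D']=np.array(im['distortion'],float)
    return im
def cast(im,uv,z):
    p=cv2.undistortPoints(np.array(uv,float).reshape(-1,1,2),im['K'],im['D']).reshape(-1,2)
    d=np.c_[p[:,0],-p[:,1],-np.ones(len(p))]@im['Rw'].T
    return im['t']+d*((z-im['t'][2])/d[:,2])[:,None]
def proj(im,P):
    c=(np.atleast_2d(P)-im['t'])@im['Rw']; c=c*[1,-1,-1]
    return cv2.projectPoints(c,np.zeros(3),np.zeros(3),im['K'],im['D'])[0].reshape(-1,2)
E
python3 - <<'E'
from h import *
print(manip.get_state(), manip.grasp_offset)
for n in('top','side','wrist'):
    im=snap(n,n+'0.png'); print(n,im['t'],im['Rw'].round(3).tolist(),im['K'].tolist(),im['D'])
a=[cv2.imread(f'pics/{n}0.png') for n in('top','side')]
E
```

```text
{'clock': 0.0, 'qpos': array([ 9.86985992e-01,  2.76616771e-01,  1.50616082e+00,  9.46849307e-06,
        1.36067228e+00, -1.21017339e-01]), 'qd': array([ 7.18894445e-05,  9.22406095e-04, -4.98474916e-04, -1.61521398e-03,
        1.04882916e-03, -6.63527287e-04]), 'effort': array([ 1.63918026e-03, -4.16779125e+01, -2.45806736e+01,  1.38607006e-04,
        1.07262027e-02,  2.50377362e-06]), 'position': array([0.25642443, 0.51406412, 0.23041625]), 'ee_rot': array([-3.24867330e-04,  2.29337890e-01,  9.73346428e-01, -8.69940857e-04]), 'contact_force': array([-0.77418592,  0.43424819, -0.36806656]), 'moment': array([0.02248937, 0.01795228, 0.02276657]), 'gripper_force': 0.0, 'width': 0.08513683364701798} -0.0187
top [ 0.31386689 -0.00645887  1.15886013] [[0.016, 0.997, -0.082], [-1.0, 0.014, -0.026], [-0.025, 0.082, 0.996]] [[379.5197580453307, 0.0, 255.95664030005128], [0.0, 379.5197580453307, 188.51532308055687], [0.0, 0.0, 1.0]] [-0.11924261  0.          0.          0.          0.        ]
side [ 0.30533395 -0.58440085  0.69063935] [[0.986, 0.127, -0.109], [-0.167, 0.716, -0.677], [-0.008, 0.686, 0.728]] [[351.97319278123985, 0.0, 257.19129098138995], [0.0, 351.97319278123985, 190.03588199352347], [0.0, 0.0, 1.0]] [-0.00192564  0.          0.          0.          0.        ]
wrist [0.18607013 0.54861933 0.37291243] [[0.446, -0.852, -0.274], [0.895, 0.425, 0.137], [-0.001, -0.306, 0.952]] [[311.8535627745272, 0.0, 256.2653474851615], [0.0, 311.8535627745272, 188.85370797072144], [0.0, 0.0, 1.0]] [-0.02692044  0.          0.          0.          0.        ]
```

View pics/top0.png

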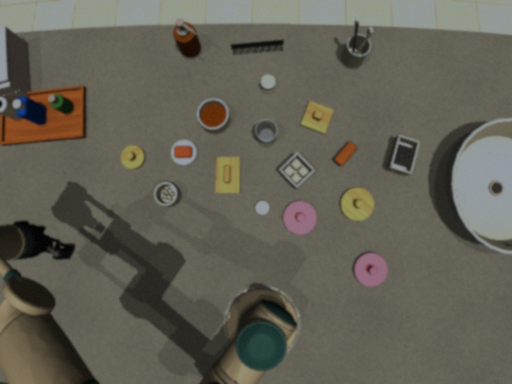

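View pics/side0.png

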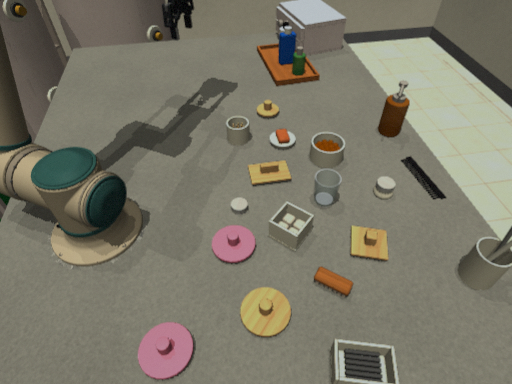

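The top view shows jars large (213,114), small (167,193), square (296,170) and oblong (403,155). The lids are large (357,204), small (132,157), square (317,116) and oblong (228,174). The dish is at (183,152) and the glass at (266,131), and the pink lids are decoys. Next I'll turn these pixels into coarse positions.

```bash
cat > m.py <<'E'
from h import *
def blobs(im,mask,z,amin=150):
    for c in cv2.findContours(mask,cv2.RETR_EXTERNAL,cv2.CHAIN_APPROX_NONE)[0]:
        if cv2.contourArea(c)<amin: continue
        w=cast(im,c.reshape(-1,2),z)[:,:2]
        r=cv2.minAreaRect((w*1000).astype(np.float32)); px=cv2.minAreaRect(c)[0]
        yield np.round(px),np.round(r[0],1),np.round(r[1],1),round(r[2],1),cv2.contourArea(c)
def yellow(im):
    h=cv2.cvtColor(im['frame'],cv2.COLOR_RGB2HSV)
    return cv2.inRange(h,(17,90,60),(35,255,255))
def white(im,v=120,s=60):
    h=cv2.cvtColor(im['frame'],cv2.COLOR_RGB2HSV)
    return cv2.inRange(h,(0,0,v),(180,s,255))
E
python3 - <<'E'
from m import *
im=snap('top'); h=cv2.cvtColor(im['frame'],cv2.COLOR_RGB2HSV)
print('rim hsv',h[114,198:203].tolist(),'counter',h[230,200].tolist())
for b in blobs(im,yellow(im),.016): print('Y',*b)
for v in (130,):
  for b in blobs(im,white(im,v),.058,40): print('W',*b)
a=cv2.resize(im['frame'][90:220,120:430],None,fx=2.5,fy=2.5,interpolation=cv2.INTER_CUBIC)
m=cv2.resize(white(im,130)[90:220,120:430],None,fx=2.5,fy=2.5)
cv2.imwrite('pics/t1.png',np.vstack([a[:280,:,::-1],cv2.cvtColor(m,cv2.COLOR_GRAY2BGR)[:300]]))
E
```

```text
rim hsv [[90, 10, 126], [23, 11, 89], [13, 100, 69], [12, 188, 80], [12, 223, 95]] counter [26, 37, 97]
Y [356. 204.] [ 366.5 -281.2] [ 99.7 100.9] 0.6 847.0
Y [228. 174.] [449.1 110.9] [107.3  76.3] 0.6 809.0
Y [132. 157.] [501.3 410.2] [73.8 73. ] 45.9 411.5
Y [317. 117.] [ 632.1 -160.4] [83.5 82.9] 69.4 653.5
W [262. 208.] [349.1   3.8] [37.7 34.8] 0.8 124.0
W [293. 174.] [448.5 -83.9] [47.5 21.8] 42.4 76.0
W [183. 152.] [509.8 240.4] [72.2 72.6] 0.5 462.5
W [482. 186.] [ 431.8 -660.7] [197.9 416.5] 87.5 5260.5
W [268.  81.] [729.1  -7.3] [37.9 39.1] 0.5 131.5
W [256.  40.] [898.5  51.5] [1741.1  298.7] 90.0 13486.0
```

View pics/t1.png

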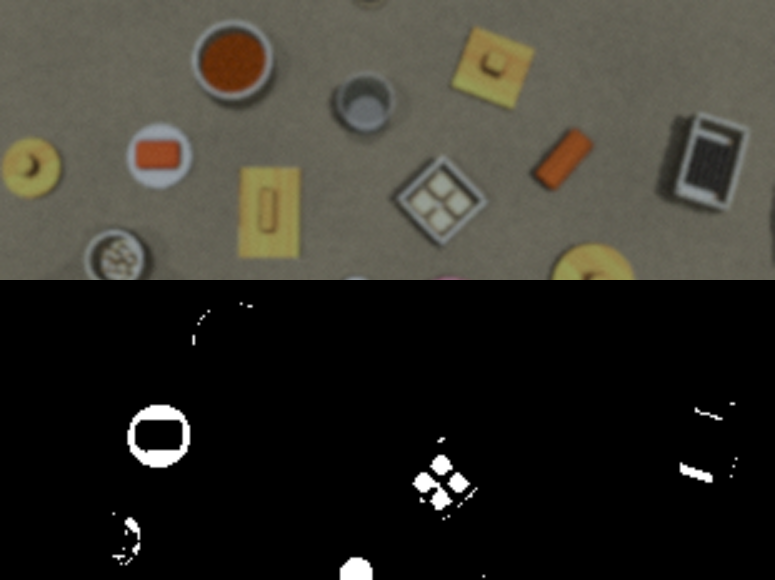

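View pics/wrist0.png

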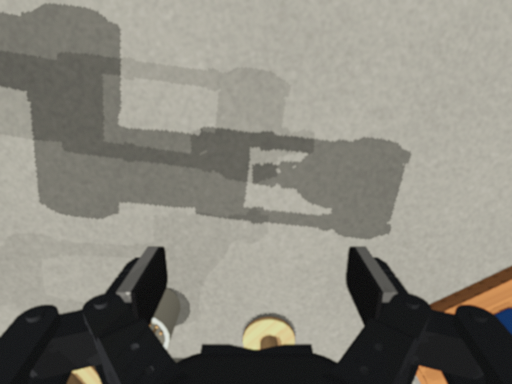

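The crop shows the rims and contents clearly, and the wrist camera sees the ground beside the gripper, with the small jar and lid at the bottom edge. The rims have low saturation, so I'll mask on that.

```bash
python3 - <<'E'
from m import *
im=snap('top'); h=cv2.cvtColor(im['frame'],cv2.COLOR_RGB2HSV)
m=cv2.inRange(h,(0,0,70),(180,24,255))
o=[]
for nm,(u,v),z in (('large',(213,114),.058),('small',(167,193),.062),('square',(296,170),.06),('oblong',(403,155),.054),('glass',(266,131),.082),('soap',(183,152),.01)):
    k=np.zeros_like(m); cv2.circle(k,(u,v),24,255,-1)
    pts=cv2.findNonZero(m&k); hull=cv2.convexHull(pts)
    w=(cast(im,hull,z)[:,:2]*1000).astype(np.float32); r=cv2.minAreaRect(w)
    print(nm,np.round(r[0],1),np.round(r[1],1),round(r[2],1),np.round(cv2.minEnclosingCircle(w)[0],1))
mm=cv2.resize(m[90:220,120:430],None,fx=2.5,fy=2.5,interpolation=0)
cv2.imwrite('pics/t2.png',mm)
print(np.array(manip.get_image('wrist')['mount']).round(4).tolist())
E
```

```text
large [628.9 155.9] [98.5 99.6] 0.3 [627.4 155.6]
small [386.4 288.4] [71.7 71.6] 58.2 [385.5 288.5]
square [461.3 -95.3] [82.5 79.2] 45.5 [459.9 -96.7]
oblong [ 514.2 -419.2] [ 72.6 108.9] 73.3 [ 515.4 -418.6]
glass [572.9  -5.8] [71.9 66.9] 33.6 [570.9  -3.5]
soap [519.9 249.8] [84.8 85.2] 0.6 [518.3 250.1]
[[0.0001, 0.9519, 0.3063, 0.0784], [1.0, 0.0001, -0.0008, -0.0008], [-0.0008, 0.3063, -0.9519, -0.1424], [0.0, 0.0, 0.0, 1.0]]
```

View pics/t2.png

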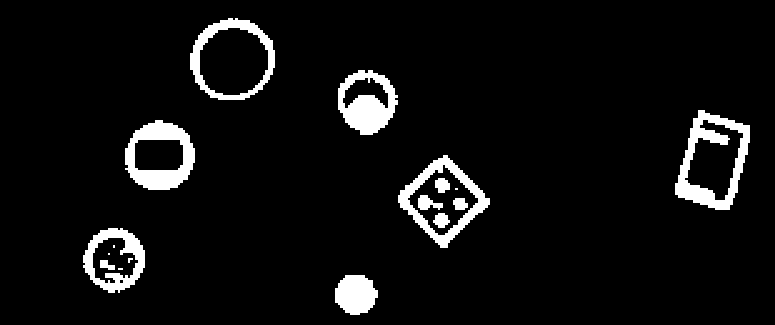

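All sizes match the specification. I'll write a move calculator and go above the small lid, which also puts the small jar in the wrist view.

```bash
cat > go.py <<'E'
import sys
from m import *
def tell(x,y,z,yaw):
    s=manip.get_state(); M=rot(s['ee_rot']); p=np.array(s['position'])
    w=np.radians(yaw); ty=np.array([np.cos(w),np.sin(w),0]); tz=np.array([0,0,-1.]); T=np.c_[np.cross(ty,tz),ty,tz]
    d=M.T@(np.array([x,y,z])-p); rv=np.degrees(R.from_matrix(M.T@T).as_rotvec())
    cy=np.degrees(np.arctan2(M[1,1],M[0,1]))
    print('t%.1f'%s['clock'],'at',p.round(4),'yaw %.1f'%cy,'w%.4f'%s['width'],'F',np.round(s['contact_force'],1),'g%.1f'%s['gripper_force'])
    print(' tool d(mm)',(d*1000).round(1),'rv',rv.round(1),'rows@30mm %.1f'%(np.linalg.norm(d)/.03))
if __name__=='__main__': tell(*map(float,sys.argv[1:5]))
E
python3 go.py .501 .410 .21 63.5
```

```text
t0.3 at [0.2566 0.5144 0.231 ] yaw 63.5 w0.0858 F [0.3 0.7 0. ] g0.0
 tool d(mm) [-265.3   15.7   21. ] rv [-0. -0. -0.] rows@30mm 8.9
```

```bash
python3 -m pendant '[{"dx":-0.0265,"dy":0.0016,"dz":0.0021,"hand":0.055},{"dx":-0.0265,"dy":0.0016,"dz":0.0021,"hand":0.055},{"dx":-0.0265,"dy":0.0016,"dz":0.0021,"hand":0.055},{"dx":-0.0265,"dy":0.0016,"dz":0.0021,"hand":0.055},{"dx":-0.0265,"dy":0.0016,"dz":0.0021,"hand":0.055},{"dx":-0.0265,"dy":0.0016,"dz":0.0021,"hand":0.055},{"dx":-0.0265,"dy":0.0016,"dz":0.0021,"hand":0.055},{"dx":-0.0265,"dy":0.0016,"dz":0.0021,"hand":0.055},{"dx":-0.0265,"dy":0.0016,"dz":0.0021,"hand":0.055},{"dx":-0.0265,"dy":0.0016,"dz":0.0021,"hand":0.055},{"hand":0.055},{"hand":0.055}]' 40; cat > look.py <<'E'
# wrist look: look.py file name px... : lists yellow blobs (z=.016) and hull of low-saturation blob near expected world points
import sys
from go import *
def near(im,xy,z,r,smax=24,vmin=70):
    h=cv2.cvtColor(im['frame'],cv2.COLOR_RGB2HSV); m=cv2.inRange(h,(0,0,vmin),(180,smax,255))
    q=proj(im,[[*xy,z]])[0]; e=proj(im,[[xy[0]+r,xy[1],z]])[0]; rad=int(np.hypot(*(e-q)))
    k=np.zeros_like(m); cv2.circle(k,tuple(int(i) for i in q),rad,255,-1)
    p=cv2.findNonZero(m&k)
    if p is None: return
    w=(cast(im,cv2.convexHull(p),z)[:,:2]*1000).astype(np.float32); r_=cv2.minAreaRect(w)
    print(' jar px',q.round(),'->',np.round(r_[0],1),np.round(r_[1],1),round(r_[2],1),'circ',np.round(cv2.minEnclosingCircle(w),1) if 0 else [np.round(a,1) for a in cv2.minEnclosingCircle(w)])
if __name__=='__main__':
    im=snap('wrist',sys.argv[1])
    for b in blobs(im,yellow(im),.016,300): print('Y',*b)
    for a in sys.argv[2:]: x,y,z,r=map(float,a.split(',')); near(im,(x,y),z,r)
E
python3 go.py .501 .410 .021 63.5; python3 look.py w1.png .386,.2885,.062,.05
```

```text
t0.3 at [0.2566 0.5144 0.231 ] yaw 63.5 w0.0858 F [0.3 0.7 0. ] g0.0
 tool d(mm) [-265.3   15.8  210. ] rv [-0. -0. -0.] rows@30mm 11.3
 jar px [141. 337.] -> [397.1 319.2] [24.1 59.8] 77.5 circ [array([395.3, 311.1]), np.float64(29.9)]invalid input
```

View pics/w1.png

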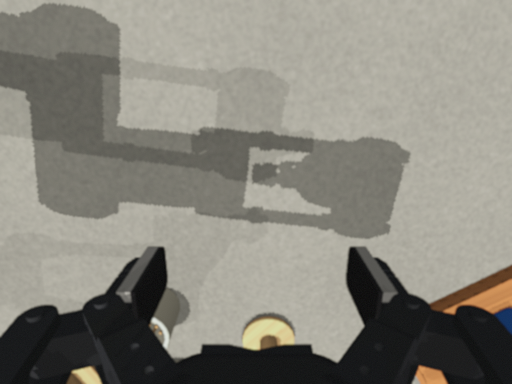

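The move was refused as invalid input and the picture is unchanged. The rows probably need every key, so I'll try a small move with all of them.

```bash
python3 -m pendant '[{"dx":-0.0265,"dy":0.0016,"dz":0.0021,"rx":0,"ry":0,"rz":0,"hand":0.055}]' 40; python3 -m pendant '[{"dx":-0.0265,"dy":0.0016,"dz":0.0021,"hand":0.055}]'
```

```text
clock: 0.43
position: [0.278, 0.5056, 0.2296]
ee_rot: [-0.002, 0.228, 0.974, 0.001]
contact_force: [0.9, 1.1, 0.3]
width: 0.0754
gripper_force: 0.0invalid input
```

Every key is required.

```bash
python3 -m pendant '[{"dx":-0.0268,"dy":0.0016,"dz":0.0021,"rx":0,"ry":0,"rz":0,"hand":0.055},{"dx":-0.0268,"dy":0.0016,"dz":0.0021,"rx":0,"ry":0,"rz":0,"hand":0.055},{"dx":-0.0268,"dy":0.0016,"dz":0.0021,"rx":0,"ry":0,"rz":0,"hand":0.055},{"dx":-0.0268,"dy":0.0016,"dz":0.0021,"rx":0,"ry":0,"rz":0,"hand":0.055},{"dx":-0.0268,"dy":0.0016,"dz":0.0021,"rx":0,"ry":0,"rz":0,"hand":0.055},{"dx":-0.0268,"dy":0.0016,"dz":0.0021,"rx":0,"ry":0,"rz":0,"hand":0.055},{"dx":-0.0268,"dy":0.0016,"dz":0.0021,"rx":0,"ry":0,"rz":0,"hand":0.055},{"dx":-0.0268,"dy":0.0016,"dz":0.0021,"rx":0,"ry":0,"rz":0,"hand":0.055},{"dx":-0.0268,"dy":0.0016,"dz":0.0021,"rx":0,"ry":0,"rz":0,"hand":0.055},{"dx":0,"dy":0,"dz":0,"rx":0,"ry":0,"rz":0,"hand":0.055},{"dx":0,"dy":0,"dz":0,"rx":0,"ry":0,"rz":0,"hand":0.055}]' >/dev/null;  python3 go.py .501 .410 .021 63.5; python3 look.py w2.png .386,.2885,.062,.05 .519,.25,.01,.055
```

```text
t1.4 at [0.5045 0.4085 0.2096] yaw 63.3 w0.0552 F [-0.1  0.7  0.2] g0.0
 tool d(mm) [ 3.600e+00 -1.000e-01  1.886e+02] rv [-0.  -0.  -0.2] rows@30mm 6.3
Y [ 15. 245.] [462.6  99. ] [80.3 46.8] 0.4 1129.5
Y [ 37. 219.] [449.1 145.3] [106.   15.6] 1.5 412.0
Y [256. 158.] [500.5 410.1] [73.6 72.8] 63.4 2710.0
 jar px [ 83. 120.] -> [385.8 283.9] [100.2 101.7] 62.5 circ [array([386.6, 286.3]), np.float64(55.9)]
 jar px [145. 230.] -> [519.2 247.5] [100.3 111.6] 7.5 circ [array([520.3, 247.7]), np.float64(57.3)]
```

View pics/w2.png

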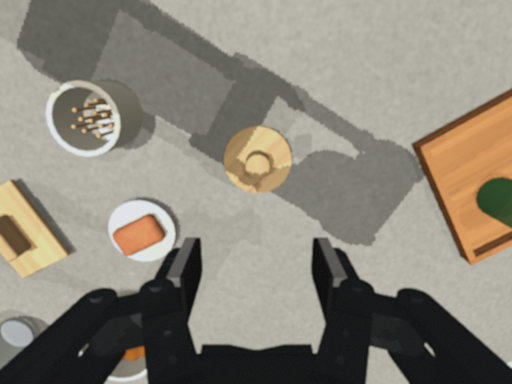

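The wrist view puts the small lid at (258,158), which agrees with the top camera to 1 mm. The small jar's rim is centred near (83.5,119) against a projected (83,120), so the top-camera estimates can be trusted. Descending to grasp, then lifting.

```bash
python3 -m pendant '[{"dx":0.0036,"dy":0,"dz":0.03,"rx":0,"ry":0,"rz":0,"hand":0.055},{"dx":0,"dy":0,"dz":0.036,"rx":0,"ry":0,"rz":0,"hand":0.055},{"dx":0,"dy":0,"dz":0.036,"rx":0,"ry":0,"rz":0,"hand":0.055},{"dx":0,"dy":0,"dz":0.036,"rx":0,"ry":0,"rz":0,"hand":0.055},{"dx":0,"dy":0,"dz":0.03,"rx":0,"ry":0,"rz":0,"hand":0.055},{"dx":0,"dy":0,"dz":0.02,"rx":0,"ry":0,"rz":0,"hand":0.055},{"dx":0,"dy":0,"dz":0,"rx":0,"ry":0,"rz":0,"hand":0.02},{"dx":0,"dy":0,"dz":0,"rx":0,"ry":0,"rz":0,"hand":0.02},{"dx":0,"dy":0,"dz":0,"rx":0,"ry":0,"rz":0,"hand":0.02},{"dx":0,"dy":0,"dz":0,"rx":0,"ry":0,"rz":0,"hand":0.02},{"dx":0,"dy":0,"dz":0,"rx":0,"ry":0,"rz":0,"hand":0.02},{"dx":0,"dy":0,"dz":0,"rx":0,"ry":0,"rz":0,"hand":0.02}]' 40; echo; python3 go.py .386 .2885 .14 63.5
```

```text
clock: 2.4
position: [0.5009, 0.4116, 0.024]
ee_rot: [0.001, 0.229, 0.973, 0.001]
contact_force: [-0.2, 0.7, -1.2]
width: 0.0247
gripper_force: 39.2

t2.4 at [0.5009 0.4116 0.024 ] yaw 63.5 w0.0247 F [-0.2  0.7 -1.2] g39.2
 tool d(mm) [  47.7 -161.1 -116.5] rv [ 0.1  0.1 -0. ] rows@30mm 6.8
```

```bash
python3 -m pendant '[{"dx":0,"dy":0,"dz":-0.02,"rx":0,"ry":0,"rz":0,"hand":0.02},{"dx":0,"dy":0,"dz":-0.033,"rx":0,"ry":0,"rz":0,"hand":0.02},{"dx":0,"dy":0,"dz":-0.033,"rx":0,"ry":0,"rz":0,"hand":0.02},{"dx":0.0068,"dy":-0.023,"dz":-0.03,"rx":0,"ry":0,"rz":0,"hand":0.02},{"dx":0.0068,"dy":-0.023,"dz":0,"rx":0,"ry":0,"rz":0,"hand":0.02},{"dx":0.0068,"dy":-0.023,"dz":0,"rx":0,"ry":0,"rz":0,"hand":0.02},{"dx":0.0068,"dy":-0.023,"dz":0,"rx":0,"ry":0,"rz":0,"hand":0.02},{"dx":0.0068,"dy":-0.023,"dz":0,"rx":0,"ry":0,"rz":0,"hand":0.02},{"dx":0.0068,"dy":-0.023,"dz":0,"rx":0,"ry":0,"rz":0,"hand":0.02},{"dx":0.0068,"dy":-0.023,"dz":0,"rx":0,"ry":0,"rz":0,"hand":0.02},{"dx":0,"dy":0,"dz":0,"rx":0,"ry":0,"rz":0,"hand":0.02},{"dx":0,"dy":0,"dz":0,"rx":0,"ry":0,"rz":0,"hand":0.02}]' ; echo; python3 go.py .386 .2885 .078 63.5;python3 - <<'E'
from h import *
snap('wrist','w3.png')
E
```

```text
clock: 3.4
position: [0.3851, 0.2876, 0.1392]
ee_rot: [0.001, 0.23, 0.973, 0.001]
contact_force: [0.9, 0.3, -0.1]
width: 0.0248
gripper_force: 39.5

t3.4 at [0.3851 0.2876 0.1392] yaw 63.4 w0.0248 F [ 0.9  0.3 -0.1] g39.5
 tool d(mm) [-0.3  1.1 61.2] rv [ 0.1  0.  -0.1] rows@30mm 2.0
```

View pics/w3.png

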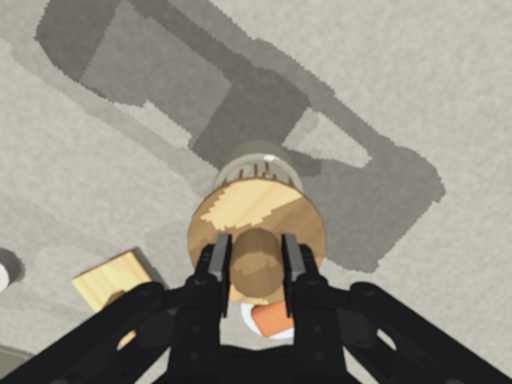

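The held lid is centred at column 256 and the jar rim just behind it at about column 259, so it needs +1.5 mm in dy. Lowering.

```bash
python3 -m pendant '[{"dx":0,"dy":0.0015,"dz":0.02,"rx":0,"ry":0,"rz":0,"hand":0.02},{"dx":0,"dy":0,"dz":0.02,"rx":0,"ry":0,"rz":0,"hand":0.02},{"dx":0,"dy":0,"dz":0.009,"rx":0,"ry":0,"rz":0,"hand":0.02},{"dx":0,"dy":0,"dz":0.005,"rx":0,"ry":0,"rz":0,"hand":0.02},{"dx":0,"dy":0,"dz":0.004,"rx":0,"ry":0,"rz":0,"hand":0.02},{"dx":0,"dy":0,"dz":0.002,"rx":0,"ry":0,"rz":0,"hand":0.02},{"dx":0,"dy":0,"dz":0,"rx":0,"ry":0,"rz":0,"hand":0.02}]' ; echo; python3 go.py .386 .2885 .078 63.5
```

```text
clock: 4.03
position: [0.3868, 0.2898, 0.0784]
ee_rot: [0.0, 0.229, 0.973, 0.0]
contact_force: [1.1, -0.3, -0.4]
width: 0.0245
gripper_force: 39.5

t4.0 at [0.3868 0.2898 0.0784] yaw 63.5 w0.0245 F [ 1.1 -0.3 -0.4] g39.5
 tool d(mm) [ 0.2 -1.5  0.4] rv [ 0.  0. -0.] rows@30mm 0.1
```

Home height has been reached without any contact force. I'll ease down 2 mm more, release and rise.

```bash
python3 -m pendant '[{"dx":0,"dy":0,"dz":0.001,"rx":0,"ry":0,"rz":0,"hand":0.02},{"dx":0,"dy":0,"dz":0.001,"rx":0,"ry":0,"rz":0,"hand":0.02},{"dx":0,"dy":0,"dz":0,"rx":0,"ry":0,"rz":0,"hand":0.02}]'; echo; python3 -m pendant '[{"dx":0,"dy":0,"dz":0,"rx":0,"ry":0,"rz":0,"hand":0.05},{"dx":0,"dy":0,"dz":0,"rx":0,"ry":0,"rz":0,"hand":0.05},{"dx":0,"dy":0,"dz":0,"rx":0,"ry":0,"rz":0,"hand":0.05},{"dx":0,"dy":0,"dz":0,"rx":0,"ry":0,"rz":0,"hand":0.05},{"dx":0,"dy":0,"dz":-0.03,"rx":0,"ry":0,"rz":0,"hand":0.05},{"dx":0,"dy":0,"dz":-0.035,"rx":0,"ry":0,"rz":0,"hand":0.05},{"dx":0,"dy":0,"dz":-0.035,"rx":0,"ry":0,"rz":0,"hand":0.05},{"dx":0,"dy":0,"dz":-0.03,"rx":0,"ry":0,"rz":0,"hand":0.05},{"dx":0,"dy":0,"dz":0,"rx":0,"ry":0,"rz":0,"hand":0.05}]' >/dev/null; python3 - <<'E'
from m import *
im=snap('wrist')
for b in blobs(im,yellow(im),.070,1500): print('lid at home plane',*b)
E
python3 go.py .449 .111 .21 90.6
```

```text
clock: 4.28
position: [0.3871, 0.2898, 0.0772]
ee_rot: [0.001, 0.229, 0.973, 0.001]
contact_force: [0.2, 0.3, 3.5]
width: 0.0248
gripper_force: 40.0

lid at home plane [253. 171.] [387.6 290. ] [72.4 72. ] 67.6 4110.5
t5.1 at [0.3884 0.2906 0.2097] yaw 63.5 w0.0500 F [ 0.5 -0.1 -1.4] g0.0
 tool d(mm) [-134.4 -133.7   -0.6] rv [  0.3   0.3 -27.1] rows@30mm 6.3
```

The small lid is seated: its apparent size fits the home plane and its centre is about 2 mm from the jar's. Next is the oblong lid.

```bash
python3 -m pendant '[{"dx":-0.0225,"dy":-0.0223,"dz":0,"rx":0,"ry":0,"rz":0,"hand":0.06},{"dx":-0.0225,"dy":-0.0223,"dz":0,"rx":0,"ry":0,"rz":0,"hand":0.06},{"dx":-0.0225,"dy":-0.0223,"dz":0,"rx":0,"ry":0,"rz":0,"hand":0.06},{"dx":-0.0225,"dy":-0.0223,"dz":0,"rx":0,"ry":0,"rz":0,"hand":0.06},{"dx":-0.0225,"dy":-0.0223,"dz":0,"rx":0,"ry":0,"rz":0,"hand":0.06},{"dx":-0.0225,"dy":-0.0223,"dz":0,"rx":0,"ry":0,"rz":0,"hand":0.06},{"dx":0,"dy":0,"dz":0,"rx":0,"ry":0,"rz":-6.8,"hand":0.06},{"dx":0,"dy":0,"dz":0,"rx":0,"ry":0,"rz":-6.8,"hand":0.06},{"dx":0,"dy":0,"dz":0,"rx":0,"ry":0,"rz":-6.8,"hand":0.06},{"dx":0,"dy":0,"dz":0,"rx":0,"ry":0,"rz":-6.8,"hand":0.06},{"dx":0,"dy":0,"dz":0,"rx":0,"ry":0,"rz":0,"hand":0.06},{"dx":0,"dy":0,"dz":0,"rx":0,"ry":0,"rz":0,"hand":0.06}]' >/dev/null;  python3 go.py .449 .111 .021 90.6; python3 look.py w4.png
```

```text
t6.1 at [0.4467 0.1094 0.2052] yaw 90.5 w0.0601 F [0.4 0.1 0.3] g0.0
 tool d(mm) [ -2.7   1.6 184.2] rv [-0.  -0.1 -0.1] rows@30mm 6.1
Y [ 44. 302.] [ 630.6 -163.7] [46.4 70.9] 41.8 665.0
Y [258. 164.] [448.5 110.5] [107.4  72.7] 0.5 4341.5
Y [457. 118.] [396.  320.1] [41.8 37.5] 86.5 673.0
```

View pics/w4.png

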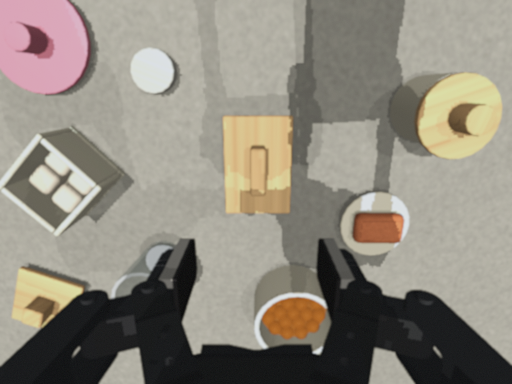

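The oblong lid's bar is at (258,155), with its plate centred at world (448.5,110.5), which confirms the earlier value. The small lid looks level on its jar at (458,115). Grasping the oblong lid.

```bash
python3 -m pendant '[{"dx":-0.002,"dy":0.0012,"dz":0.03,"rx":0,"ry":0,"rz":0,"hand":0.06},{"dx":0,"dy":0,"dz":0.036,"rx":0,"ry":0,"rz":0,"hand":0.06},{"dx":0,"dy":0,"dz":0.036,"rx":0,"ry":0,"rz":0,"hand":0.06},{"dx":0,"dy":0,"dz":0.036,"rx":0,"ry":0,"rz":0,"hand":0.06},{"dx":0,"dy":0,"dz":0.03,"rx":0,"ry":0,"rz":0,"hand":0.06},{"dx":0,"dy":0,"dz":0.014,"rx":0,"ry":0,"rz":0,"hand":0.06},{"dx":0,"dy":0,"dz":0,"rx":0,"ry":0,"rz":0,"hand":0.01},{"dx":0,"dy":0,"dz":0,"rx":0,"ry":0,"rz":0,"hand":0.01},{"dx":0,"dy":0,"dz":0,"rx":0,"ry":0,"rz":0,"hand":0.01},{"dx":0,"dy":0,"dz":0,"rx":0,"ry":0,"rz":0,"hand":0.01},{"dx":0,"dy":0,"dz":0,"rx":0,"ry":0,"rz":0,"hand":0.01},{"dx":0,"dy":0,"dz":0,"rx":0,"ry":0,"rz":0,"hand":0.01}]' 45; echo; python3 go.py .514 -.419 .15 73.3; python3 - <<'E'
from h import *
im=snap('side'); 
E
```

```text
clock: 7.13
position: [0.4507, 0.1108, 0.0257]
ee_rot: [0.002, -0.006, 1.0, 0.0]
contact_force: [0.7, -0.0, 4.0]
width: 0.0152
gripper_force: 45.9

t7.1 at [0.4507 0.1108 0.0257] yaw 90.7 w0.0152 F [ 0.7 -0.   4. ] g45.9
 tool d(mm) [ -57.5 -530.5 -124.3] rv [ 0.   0.2 17.4] rows@30mm 18.3
```

```bash
python3 -m pendant '[{"dx":0,"dy":0,"dz":-0.02,"rx":0,"ry":0,"rz":0,"hand":0.01},{"dx":0,"dy":0,"dz":-0.035,"rx":0,"ry":0,"rz":0,"hand":0.01},{"dx":0,"dy":0,"dz":-0.035,"rx":0,"ry":0,"rz":0,"hand":0.01},{"dx":0,"dy":0,"dz":-0.034,"rx":0,"ry":0,"rz":0,"hand":0.01},{"dx":-0.003,"dy":-0.02,"dz":0,"rx":0,"ry":0,"rz":0,"hand":0.01},{"dx":-0.003,"dy":-0.03,"dz":0,"rx":0,"ry":0,"rz":0,"hand":0.01},{"dx":-0.003,"dy":-0.03,"dz":0,"rx":0,"ry":0,"rz":0,"hand":0.01},{"dx":-0.003,"dy":-0.03,"dz":0,"rx":0,"ry":0,"rz":0,"hand":0.01},{"dx":-0.003,"dy":-0.03,"dz":0,"rx":0,"ry":0,"rz":0,"hand":0.01},{"dx":-0.003,"dy":-0.03,"dz":0,"rx":0,"ry":0,"rz":0,"hand":0.01},{"dx":-0.003,"dy":-0.03,"dz":0,"rx":0,"ry":0,"rz":0,"hand":0.01},{"dx":-0.003,"dy":-0.03,"dz":0,"rx":0,"ry":0,"rz":0,"hand":0.01}]'  >/dev/null; python3 go.py .516 -.4196 .15 73.3
python3 -m pendant '[{"dx":-0.003,"dy":-0.03,"dz":0,"rx":0,"ry":0,"rz":0,"hand":0.01},{"dx":-0.003,"dy":-0.03,"dz":0,"rx":0,"ry":0,"rz":0,"hand":0.01},{"dx":-0.003,"dy":-0.03,"dz":0,"rx":0,"ry":0,"rz":0,"hand":0.01},{"dx":-0.003,"dy":-0.03,"dz":0,"rx":0,"ry":0,"rz":0,"hand":0.01},{"dx":-0.003,"dy":-0.03,"dz":0,"rx":0,"ry":0,"rz":0,"hand":0.01},{"dx":-0.003,"dy":-0.03,"dz":0,"rx":0,"ry":0,"rz":0,"hand":0.01},{"dx":0,"dy":0,"dz":0,"rx":0,"ry":0,"rz":5.8,"hand":0.01},{"dx":0,"dy":0,"dz":0,"rx":0,"ry":0,"rz":5.8,"hand":0.01},{"dx":0,"dy":0,"dz":0,"rx":0,"ry":0,"rz":5.8,"hand":0.01},{"dx":0,"dy":0,"dz":0,"rx":0,"ry":0,"rz":0,"hand":0.01},{"dx":0,"dy":0,"dz":0,"rx":0,"ry":0,"rz":0,"hand":0.01}]'  >/dev/null; python3 go.py .516 -.4196 .15 73.3;  python3 look.py w5.png
```

```text
t8.2 at [ 0.4758 -0.1203  0.1485] yaw 90.7 w0.0149 F [-0.  -0.3 -0.9] g45.2
 tool d(mm) [ -36.8 -299.7   -1.6] rv [ 0.   0.  17.4] rows@30mm 10.1
t9.1 at [ 0.4961 -0.2986  0.1482] yaw 73.4 w0.0150 F [ 0.6  0.5 -1.3] g45.2
 tool d(mm) [ -53.6 -110.3   -1.8] rv [ 0.  -0.   0.1] rows@30mm 4.1
Y [422. 263.] [ 630.5 -163.9] [82.6 84.3] 69.8 2967.0
Y [256. 226.] [ 551.2 -315.7] [131.9 195.2] 73.4 17767.0
Y [219.  47.] [ 382.  -297.5] [68.6 66.8] 86.5 2657.0
```

View pics/w5.png

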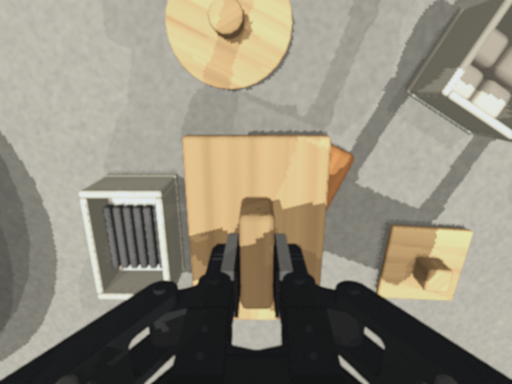

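The oblong jar's rim corners are at roughly (81,192), (172,191) and (98,299), and the held lid is square to the image. I'll cast the corners.

```bash
python3 - <<'E'
from m import *
im=snap('wrist')
c=cast(im,[(81,192),(172,191),(98,299)],.054)[:,:2]*1000
print(c.round(1)); a=c[1]-c[0]; b=c[2]-c[0]
print('sides',np.linalg.norm(a),np.linalg.norm(b),'ang',np.degrees(np.arctan2(*b[::-1])),np.degrees(np.arctan2(*a[::-1])),'centre',(c[1]+c[2])/2)
# projection of top-estimated rim
ang=np.radians(-16.7);ux=np.array([np.cos(ang),np.sin(ang)]);uy=np.array([-ux[1],ux[0]])
for sx,sy in((-1,-1),(-1,1),(1,1),(1,-1)):
    p=np.array([.5142,-.4192])+sx*.052*ux+sy*.034*uy; print(proj(im,[[*p,.054]]).round())
E
```

```text
[[ 455.9 -434.6]
 [ 476.2 -363.5]
 [ 553.5 -466.3]]
sides 73.87905187716488 102.60924433137048 ang -18.04583329177043 74.08064303599534 centre [ 514.84781246 -414.93234637]
[[ 78. 191.]]
[[162. 191.]]
[[172. 300.]]
[[ 98. 300.]]
```

I overshot the second corner slightly (74 mm where the side is 68), but the other two corners agree with the top estimate within 1.5 mm. Going to the oblong jar.

```bash
python3 -m pendant '[{"dx":-0.0107,"dy":-0.022,"dz":0,"rx":0,"ry":0,"rz":0,"hand":0.01},{"dx":-0.0107,"dy":-0.022,"dz":0,"rx":0,"ry":0,"rz":0,"hand":0.01},{"dx":-0.0107,"dy":-0.022,"dz":0,"rx":0,"ry":0,"rz":0,"hand":0.01},{"dx":-0.0107,"dy":-0.022,"dz":0,"rx":0,"ry":0,"rz":0,"hand":0.01},{"dx":-0.0107,"dy":-0.022,"dz":0,"rx":0,"ry":0,"rz":0,"hand":0.01},{"dx":0,"dy":0,"dz":0,"rx":0,"ry":0,"rz":0,"hand":0.01},{"dx":0,"dy":0,"dz":0,"rx":0,"ry":0,"rz":0,"hand":0.01}]'  >/dev/null; python3 go.py .516 -.419 .0717 73.3; python3 - <<'E'
from h import *
snap('wrist','w6.png')
E
```

```text
t9.8 at [ 0.5159 -0.4203  0.1478] yaw 73.3 w0.0150 F [-0.4  0.9 -1.4] g45.2
 tool d(mm) [ 0.2  1.3 76.1] rv [ 0. -0. -0.] rows@30mm 2.5
```

View pics/w6.png

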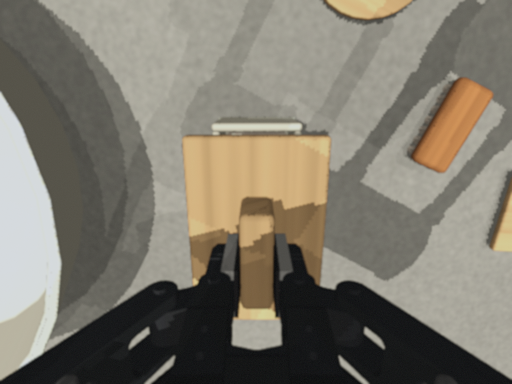

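The rim's near edge spans columns 212–302 at row 122, parallel to the held lid (183–329). The expected row was 123, so it is aligned within 1 mm. Lowering.

```bash
python3 -m pendant '[{"dx":0,"dy":0.001,"dz":0.025,"rx":0,"ry":0,"rz":0,"hand":0.01},{"dx":0,"dy":0,"dz":0.025,"rx":0,"ry":0,"rz":0,"hand":0.01},{"dx":0,"dy":0,"dz":0.012,"rx":0,"ry":0,"rz":0,"hand":0.01},{"dx":0,"dy":0,"dz":0.006,"rx":0,"ry":0,"rz":0,"hand":0.01},{"dx":0,"dy":0,"dz":0.004,"rx":0,"ry":0,"rz":0,"hand":0.01},{"dx":0,"dy":0,"dz":0.003,"rx":0,"ry":0,"rz":0,"hand":0.01},{"dx":0,"dy":0,"dz":0,"rx":0,"ry":0,"rz":0,"hand":0.01},{"dx":0,"dy":0,"dz":0,"rx":0,"ry":0,"rz":0,"hand":0.01}]' ; echo; python3 go.py .516 -.419 .0717 73.3
```

```text
clock: 10.5
position: [0.5167, -0.4189, 0.0742]
ee_rot: [0.001, 0.145, 0.989, -0.0]
contact_force: [-1.1, 0.3, -0.3]
width: 0.0147
gripper_force: 45.2

t10.5 at [ 0.5167 -0.4189  0.0742] yaw 73.3 w0.0147 F [-1.1  0.3 -0.3] g45.2
 tool d(mm) [ 0.7 -0.3  2.5] rv [-0.   0.1 -0. ] rows@30mm 0.1
```

```bash
python3 -m pendant '[{"dx":0,"dy":0,"dz":0.001,"rx":0,"ry":0,"rz":0,"hand":0.01},{"dx":0,"dy":0,"dz":0.001,"rx":0,"ry":0,"rz":0,"hand":0.01},{"dx":0,"dy":0,"dz":0.001,"rx":0,"ry":0,"rz":0,"hand":0.01},{"dx":0,"dy":0,"dz":0,"rx":0,"ry":0,"rz":0,"hand":0.01}]'
```

```text
clock: 10.83
position: [0.5165, -0.419, 0.0717]
ee_rot: [0.001, 0.145, 0.989, -0.0]
contact_force: [-1.5, 0.0, 4.9]
width: 0.0148
gripper_force: 45.9
```

The lid is in contact at exactly home height. Releasing, rising and checking, then on to the square lid at (632,-161), grip yaw 69.4.

```bash
python3 -m pendant '[{"dx":0,"dy":0,"dz":0,"rx":0,"ry":0,"rz":0,"hand":0.06},{"dx":0,"dy":0,"dz":0,"rx":0,"ry":0,"rz":0,"hand":0.06},{"dx":0,"dy":0,"dz":0,"rx":0,"ry":0,"rz":0,"hand":0.06},{"dx":0,"dy":0,"dz":0,"rx":0,"ry":0,"rz":0,"hand":0.06},{"dx":0,"dy":0,"dz":0,"rx":0,"ry":0,"rz":0,"hand":0.06},{"dx":0,"dy":0,"dz":-0.03,"rx":0,"ry":0,"rz":0,"hand":0.06},{"dx":0,"dy":0,"dz":-0.035,"rx":0,"ry":0,"rz":0,"hand":0.06},{"dx":0,"dy":0,"dz":-0.035,"rx":0,"ry":0,"rz":0,"hand":0.06},{"dx":0,"dy":0,"dz":-0.035,"rx":0,"ry":0,"rz":0,"hand":0.06},{"dx":0,"dy":0,"dz":0,"rx":0,"ry":0,"rz":0,"hand":0.06}]' >/dev/null; python3 - <<'E'
from m import *
im=snap('wrist')
for b in blobs(im,yellow(im),.062,1500): print('home plane',*b)
E
python3 go.py .632 -.161 .20 69.6
```

```text
home plane [260. 162.] [ 513.9 -418.3] [ 73.3 107.3] 73.3 7257.5
t11.7 at [ 0.5182 -0.4204  0.2103] yaw 73.3 w0.0599 F [ 0.3 -0.3  0.4] g0.0
 tool d(mm) [-34.3 281.3   9.3] rv [-0.2  0.5  3.7] rows@30mm 9.4
```

```bash
python3 -m pendant '[{"dx":-0.0035,"dy":0.028,"dz":0,"rx":0,"ry":0,"rz":0,"hand":0.06},{"dx":-0.0035,"dy":0.028,"dz":0,"rx":0,"ry":0,"rz":0,"hand":0.06},{"dx":-0.0035,"dy":0.028,"dz":0,"rx":0,"ry":0,"rz":0,"hand":0.06},{"dx":-0.0035,"dy":0.028,"dz":0,"rx":0,"ry":0,"rz":0,"hand":0.06},{"dx":-0.0035,"dy":0.028,"dz":0,"rx":0,"ry":0,"rz":0,"hand":0.06},{"dx":-0.0035,"dy":0.028,"dz":0,"rx":0,"ry":0,"rz":0,"hand":0.06},{"dx":-0.0035,"dy":0.028,"dz":0,"rx":0,"ry":0,"rz":0,"hand":0.06},{"dx":-0.0035,"dy":0.028,"dz":0,"rx":0,"ry":0,"rz":0,"hand":0.06},{"dx":-0.0035,"dy":0.028,"dz":0,"rx":0,"ry":0,"rz":0,"hand":0.06},{"dx":-0.0035,"dy":0.028,"dz":0,"rx":0,"ry":0,"rz":3.7,"hand":0.06},{"dx":0,"dy":0,"dz":0,"rx":0,"ry":0,"rz":0,"hand":0.06},{"dx":0,"dy":0,"dz":0,"rx":0,"ry":0,"rz":0,"hand":0.06}]' >/dev/null;  python3 look.py w7.png;  python3 go.py .632 -.161 .022 69.6
```

```text
Y [255. 166.] [ 631.4 -161. ] [80.8 79.2] 69.8 3444.5
t12.8 at [ 0.6297 -0.16    0.2039] yaw 69.7 w0.0600 F [ 0.1  0.3 -0.3] g0.0
 tool d(mm) [ -2.9   0.  181.9] rv [-0.  -0.1  0.1] rows@30mm 6.1
```

```bash
python3 -m pendant '[{"dx":-0.0022,"dy":0,"dz":0.03,"rx":0,"ry":0,"rz":0,"hand":0.06},{"dx":0,"dy":0,"dz":0.036,"rx":0,"ry":0,"rz":0,"hand":0.06},{"dx":0,"dy":0,"dz":0.036,"rx":0,"ry":0,"rz":0,"hand":0.06},{"dx":0,"dy":0,"dz":0.036,"rx":0,"ry":0,"rz":0,"hand":0.06},{"dx":0,"dy":0,"dz":0.028,"rx":0,"ry":0,"rz":0,"hand":0.06},{"dx":0,"dy":0,"dz":0.014,"rx":0,"ry":0,"rz":0,"hand":0.06},{"dx":0,"dy":0,"dz":0,"rx":0,"ry":0,"rz":0,"hand":0.018},{"dx":0,"dy":0,"dz":0,"rx":0,"ry":0,"rz":0,"hand":0.018},{"dx":0,"dy":0,"dz":0,"rx":0,"ry":0,"rz":0,"hand":0.018},{"dx":0,"dy":0,"dz":0,"rx":0,"ry":0,"rz":0,"hand":0.018},{"dx":0,"dy":0,"dz":0,"rx":0,"ry":0,"rz":0,"hand":0.018},{"dx":0,"dy":0,"dz":0,"rx":0,"ry":0,"rz":0,"hand":0.018}]' 45; echo; python3 go.py .461 -.096 .15 69.7
```

```text
clock: 13.77
position: [0.633, -0.1615, 0.0266]
ee_rot: [0.001, 0.177, 0.984, -0.0]
contact_force: [-0.4, -0.1, -0.7]
width: 0.0228
gripper_force: 48.0

t13.8 at [ 0.633  -0.1615  0.0266] yaw 69.6 w0.0228 F [-0.4 -0.1 -0.7] g48.0
 tool d(mm) [ 183.8    1.4 -123.8] rv [ 0.   0.1 -0.1] rows@30mm 7.4
```

```bash
python3 -m pendant '[{"dx":0,"dy":0,"dz":-0.02,"rx":0,"ry":0,"rz":0,"hand":0.018},{"dx":0,"dy":0,"dz":-0.035,"rx":0,"ry":0,"rz":0,"hand":0.018},{"dx":0,"dy":0,"dz":-0.035,"rx":0,"ry":0,"rz":0,"hand":0.018},{"dx":0,"dy":0,"dz":-0.034,"rx":0,"ry":0,"rz":0,"hand":0.018},{"dx":0.025,"dy":0,"dz":0,"rx":0,"ry":0,"rz":0,"hand":0.018},{"dx":0.025,"dy":0,"dz":0,"rx":0,"ry":0,"rz":0,"hand":0.018},{"dx":0.025,"dy":0,"dz":0,"rx":0,"ry":0,"rz":6.1,"hand":0.018},{"dx":0,"dy":0,"dz":0,"rx":0,"ry":0,"rz":6.1,"hand":0.018},{"dx":0,"dy":0,"dz":0,"rx":0,"ry":0,"rz":6.1,"hand":0.018},{"dx":0,"dy":0,"dz":0,"rx":0,"ry":0,"rz":6,"hand":0.018},{"dx":0,"dy":0,"dz":0,"rx":0,"ry":0,"rz":0,"hand":0.018},{"dx":0,"dy":0,"dz":0,"rx":0,"ry":0,"rz":0,"hand":0.018}]' >/dev/null; python3 go.py .461 -.096 .15 45.5; python3 - <<'E'
from h import *
im=snap('wrist')
q=proj(im,[[.461,-.096,.06]])[0]; print(q)
for a in range(45,360,90):
    w=np.radians(a+45.5); print(proj(im,[[.461+.0537*np.cos(w),-.096+.0537*np.sin(w),.06]]).round(1))
f=im['frame'][20:276,90:400]; cv2.imwrite('pics/w8.png',cv2.resize(f,None,fx=2.2,fy=2.2,interpolation=cv2.INTER_CUBIC)[:,:,::-1])
E
```

```text
t14.8 at [ 0.5621 -0.135   0.1499] yaw 45.5 w0.0230 F [-0.8  0.1 -1.1] g48.1
 tool d(mm) [ 99.4 -43.2  -0.3] rv [ 0.  0. -0.] rows@30mm 3.6
[194.52602885  56.83114175]
[[249.   -5.1]]
[[134.   -4.2]]
[[145.6 113.2]]
[[249.8 112.8]]
```

View pics/w8.png

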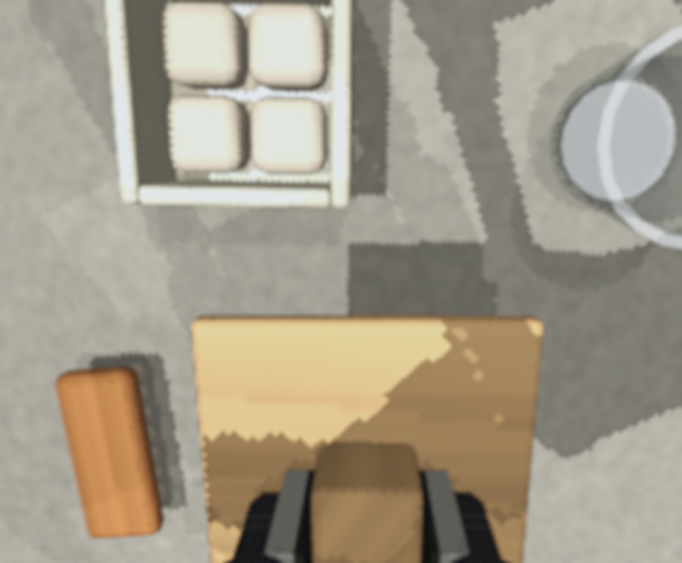

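The square jar's front rim corners are at full-image (145.5,111.4) and (247.7,113.6), against predictions of (145.6,113.2) and (249.8,112.8). That leaves about 1 mm error. The glass at right is well clear. Moving over the jar.

```bash
python3 go.py .4615 -.0977 .15 45.5; python3 -m pendant '[{"dx":0.0245,"dy":-0.011,"dz":0,"rx":0,"ry":0,"rz":0,"hand":0.018},{"dx":0.0245,"dy":-0.011,"dz":0,"rx":0,"ry":0,"rz":0,"hand":0.018},{"dx":0.0245,"dy":-0.011,"dz":0,"rx":0,"ry":0,"rz":0,"hand":0.018},{"dx":0.0245,"dy":-0.011,"dz":0,"rx":0,"ry":0,"rz":0,"hand":0.018},{"dx":0,"dy":0,"dz":0,"rx":0,"ry":0,"rz":0,"hand":0.018},{"dx":0,"dy":0,"dz":0,"rx":0,"ry":0,"rz":0,"hand":0.018}]' >/dev/null; python3 go.py .4615 -.0977 .0786 45.5
```

```text
t14.8 at [ 0.5621 -0.135   0.1497] yaw 45.4 w0.0227 F [-0.4 -0.3 -0.7] g48.1
 tool d(mm) [ 97.9 -44.   -0.4] rv [ 0.   0.  -0.1] rows@30mm 3.6
t15.3 at [ 0.4604 -0.0969  0.1496] yaw 45.4 w0.0227 F [ 0.4 -0.5 -0.4] g48.1
 tool d(mm) [-1.3  0.1 71. ] rv [ 0.   0.  -0.1] rows@30mm 2.4
```

```bash
python3 -m pendant '[{"dx":-0.0012,"dy":0,"dz":0.025,"rx":0,"ry":0,"rz":0,"hand":0.018},{"dx":0,"dy":0,"dz":0.022,"rx":0,"ry":0,"rz":0,"hand":0.018},{"dx":0,"dy":0,"dz":0.01,"rx":0,"ry":0,"rz":0,"hand":0.018},{"dx":0,"dy":0,"dz":0.006,"rx":0,"ry":0,"rz":0,"hand":0.018},{"dx":0,"dy":0,"dz":0.004,"rx":0,"ry":0,"rz":0,"hand":0.018},{"dx":0,"dy":0,"dz":0.002,"rx":0,"ry":0,"rz":0,"hand":0.018},{"dx":0,"dy":0,"dz":0,"rx":0,"ry":0,"rz":0,"hand":0.018},{"dx":0,"dy":0,"dz":0,"rx":0,"ry":0,"rz":0,"hand":0.018}]';echo;  python3 -m pendant '[{"dx":0,"dy":0,"dz":0.001,"rx":0,"ry":0,"rz":0,"hand":0.018},{"dx":0,"dy":0,"dz":0.001,"rx":0,"ry":0,"rz":0,"hand":0.018},{"dx":0,"dy":0,"dz":0.001,"rx":0,"ry":0,"rz":0,"hand":0.018},{"dx":0,"dy":0,"dz":0,"rx":0,"ry":0,"rz":0,"hand":0.018}]'
```

```text
clock: 15.98
position: [0.4631, -0.0985, 0.0808]
ee_rot: [0.001, 0.38, 0.925, 0.0]
contact_force: [1.0, -0.3, -0.4]
width: 0.0229
gripper_force: 48.1

clock: 16.32
position: [0.4628, -0.0984, 0.0785]
ee_rot: [0.001, 0.38, 0.925, 0.0]
contact_force: [-1.2, 0.6, 6.7]
width: 0.023
gripper_force: 49.0
```

The square lid is seated with contact at home height. Releasing, rising and checking, then on to the large lid.

```bash
python3 -m pendant '[{"dx":0,"dy":0,"dz":0,"rx":0,"ry":0,"rz":0,"hand":0.055},{"dx":0,"dy":0,"dz":0,"rx":0,"ry":0,"rz":0,"hand":0.055},{"dx":0,"dy":0,"dz":0,"rx":0,"ry":0,"rz":0,"hand":0.055},{"dx":0,"dy":0,"dz":0,"rx":0,"ry":0,"rz":0,"hand":0.055},{"dx":0,"dy":0,"dz":0,"rx":0,"ry":0,"rz":0,"hand":0.055},{"dx":0,"dy":0,"dz":-0.03,"rx":0,"ry":0,"rz":0,"hand":0.055},{"dx":0,"dy":0,"dz":-0.035,"rx":0,"ry":0,"rz":0,"hand":0.055},{"dx":0,"dy":0,"dz":-0.035,"rx":0,"ry":0,"rz":0,"hand":0.055},{"dx":0,"dy":0,"dz":-0.03,"rx":0,"ry":0,"rz":0,"hand":0.055},{"dx":0,"dy":0,"dz":0,"rx":0,"ry":0,"rz":0,"hand":0.055}]' >/dev/null; python3 - <<'E'
from m import *
im=snap('wrist')
for b in blobs(im,yellow(im),.068,1500): print('home plane',*b)
E
python3 go.py .3665 -.281 .21 45.5
```

```text
home plane [254. 166.] [460.5 -96.5] [80.8 79.1] 44.4 4337.5
t17.2 at [ 0.4645 -0.099   0.2106] yaw 45.3 w0.0553 F [-0.  -0.2 -0.1] g0.0
 tool d(mm) [ -58.4 -198.3    0.3] rv [ 0.2  0.4 -0.2] rows@30mm 6.9
```

```bash
python3 -m pendant '[{"dx":-0.0073,"dy":-0.0248,"dz":0,"rx":0,"ry":0,"rz":0,"hand":0.055},{"dx":-0.0073,"dy":-0.0248,"dz":0,"rx":0,"ry":0,"rz":0,"hand":0.055},{"dx":-0.0073,"dy":-0.0248,"dz":0,"rx":0,"ry":0,"rz":0,"hand":0.055},{"dx":-0.0073,"dy":-0.0248,"dz":0,"rx":0,"ry":0,"rz":0,"hand":0.055},{"dx":-0.0073,"dy":-0.0248,"dz":0,"rx":0,"ry":0,"rz":0,"hand":0.055},{"dx":-0.0073,"dy":-0.0248,"dz":0,"rx":0,"ry":0,"rz":0,"hand":0.055},{"dx":-0.0073,"dy":-0.0248,"dz":0,"rx":0,"ry":0,"rz":0,"hand":0.055},{"dx":-0.0073,"dy":-0.0248,"dz":0,"rx":0,"ry":0,"rz":0,"hand":0.055},{"dx":0,"dy":0,"dz":0,"rx":0,"ry":0,"rz":0,"hand":0.055},{"dx":0,"dy":0,"dz":0,"rx":0,"ry":0,"rz":0,"hand":0.055}]' >/dev/null;  python3 look.py w9.png;  python3 go.py .3665 -.281 .024 45.5
```

```text
Y [257. 332.] [ 524.8 -441.2] [86.7 87. ] 73.4 2472.5
Y [256. 153.] [ 355.  -273.2] [99.8 71.6] 47.0 4569.5
Y [470. 113.] [485.5 -79.5] [90.7 95.4] 45.3 3790.5
t18.1 at [ 0.3636 -0.2797  0.2061] yaw 45.2 w0.0551 F [0.5 0.4 0.4] g0.0
 tool d(mm) [ -3.5   0.9 182.1] rv [ 0.1 -0.2 -0.3] rows@30mm 6.1
```

The mask lost part of the plate, either to shadow or to a dark band. I'll loosen it rather than spend a picture.

```bash
python3 - <<'E'
from m import *
im=snap('wrist'); h=cv2.cvtColor(im['frame'],cv2.COLOR_RGB2HSV)
for lo in ((10,60,40),(12,75,40),(10,90,40)):
    m=cv2.inRange(h,lo,(38,255,255))
    for b in blobs(im,m,.016,2600): print(lo,*b)
E
```

```text
(10, 60, 40) [255. 332.] [ 524.5 -441.4] [88.7 89.2] 72.9 2857.5
(10, 60, 40) [255. 165.] [ 364.8 -282.6] [101.4 100.7] 89.6 6470.0
(10, 60, 40) [468. 112.] [488.  -76.9] [100.1  96.7] 45.4 7491.5
(12, 75, 40) [256. 333.] [ 524.9 -441.7] [88.3 88.8] 73.3 2797.5
(12, 75, 40) [256. 165.] [ 364.4 -282.2] [ 99.  100.4] 2.7 6041.5
(12, 75, 40) [468. 112.] [488.1 -76.8] [99.3 96.6] 45.4 6409.0
(10, 90, 40) [255. 153.] [ 353.8 -274.5] [99.4 71.9] 53.8 4520.0
(10, 90, 40) [469. 113.] [486.3 -79.5] [91.9 95.6] 45.2 3863.5
```

```bash
python3 -m pendant '[{"dx":-0.0022,"dy":-0.0012,"dz":0.03,"rx":0,"ry":0,"rz":0,"hand":0.055},{"dx":0,"dy":0,"dz":0.036,"rx":0,"ry":0,"rz":0,"hand":0.055},{"dx":0,"dy":0,"dz":0.036,"rx":0,"ry":0,"rz":0,"hand":0.055},{"dx":0,"dy":0,"dz":0.036,"rx":0,"ry":0,"rz":0,"hand":0.055},{"dx":0,"dy":0,"dz":0.028,"rx":0,"ry":0,"rz":0,"hand":0.055},{"dx":0,"dy":0,"dz":0.014,"rx":0,"ry":0,"rz":0,"hand":0.055},{"dx":0,"dy":0,"dz":0,"rx":0,"ry":0,"rz":0,"hand":0.018},{"dx":0,"dy":0,"dz":0,"rx":0,"ry":0,"rz":0,"hand":0.018},{"dx":0,"dy":0,"dz":0,"rx":0,"ry":0,"rz":0,"hand":0.018},{"dx":0,"dy":0,"dz":0,"rx":0,"ry":0,"rz":0,"hand":0.018},{"dx":0,"dy":0,"dz":0,"rx":0,"ry":0,"rz":0,"hand":0.018},{"dx":0,"dy":0,"dz":0,"rx":0,"ry":0,"rz":0,"hand":0.018}]' 45; echo; python3 go.py .628 .156 .17 45.5
```

```text
clock: 19.13
position: [0.3655, -0.2831, 0.0282]
ee_rot: [0.001, 0.38, 0.925, -0.0]
contact_force: [0.4, 0.4, -0.7]
width: 0.0239
gripper_force: 44.1

t19.1 at [ 0.3655 -0.2831  0.0282] yaw 45.3 w0.0239 F [ 0.4  0.4 -0.7] g44.1
 tool d(mm) [ 122.   496.7 -142. ] rv [ 0.   0.1 -0.2] rows@30mm 17.7
```

```bash
python3 -m pendant '[{"dx":0,"dy":0,"dz":-0.02,"rx":0,"ry":0,"rz":0,"hand":0.018},{"dx":0,"dy":0,"dz":-0.033,"rx":0,"ry":0,"rz":0,"hand":0.018},{"dx":0,"dy":0,"dz":-0.033,"rx":0,"ry":0,"rz":0,"hand":0.018},{"dx":0,"dy":0,"dz":-0.033,"rx":0,"ry":0,"rz":0,"hand":0.018},{"dx":0,"dy":0,"dz":-0.033,"rx":0,"ry":0,"rz":0,"hand":0.018},{"dx":0.0094,"dy":0.025,"dz":0,"rx":0,"ry":0,"rz":0,"hand":0.018},{"dx":0.0094,"dy":0.0305,"dz":0,"rx":0,"ry":0,"rz":0,"hand":0.018},{"dx":0.0094,"dy":0.0305,"dz":0,"rx":0,"ry":0,"rz":0,"hand":0.018},{"dx":0.0094,"dy":0.0305,"dz":0,"rx":0,"ry":0,"rz":0,"hand":0.018},{"dx":0.0094,"dy":0.0305,"dz":0,"rx":0,"ry":0,"rz":0,"hand":0.018},{"dx":0.0094,"dy":0.0305,"dz":0,"rx":0,"ry":0,"rz":0,"hand":0.018},{"dx":0.0094,"dy":0.0305,"dz":0,"rx":0,"ry":0,"rz":0,"hand":0.018}]' >/dev/null; python3 -m pendant '[{"dx":0.0094,"dy":0.0305,"dz":0,"rx":0,"ry":0,"rz":0,"hand":0.018},{"dx":0.0094,"dy":0.0305,"dz":0,"rx":0,"ry":0,"rz":0,"hand":0.018},{"dx":0.0094,"dy":0.0305,"dz":0,"rx":0,"ry":0,"rz":0,"hand":0.018},{"dx":0.0094,"dy":0.0305,"dz":0,"rx":0,"ry":0,"rz":0,"hand":0.018},{"dx":0.0094,"dy":0.0305,"dz":0,"rx":0,"ry":0,"rz":0,"hand":0.018},{"dx":0.0094,"dy":0.0305,"dz":0,"rx":0,"ry":0,"rz":0,"hand":0.018},{"dx":0,"dy":0,"dz":0,"rx":0,"ry":0,"rz":0,"hand":0.018},{"dx":0,"dy":0,"dz":0,"rx":0,"ry":0,"rz":0,"hand":0.018}]' >/dev/null; python3 go.py .628 .156 .17 45.5; python3 - <<'E'
from h import *
im=snap('wrist')
f=im['frame'].copy()
for a in range(0,360,30):
    w=np.radians(a); u,v=proj(im,[[.628+.048*np.cos(w),.156+.048*np.sin(w),.058]])[0]; cv2.circle(f,(int(round(u)),int(round(v))),1,(255,0,255),-1)
print(proj(im,[[.628,.156,.058]]))
cv2.imwrite('pics/w10.png',cv2.resize(f,None,fx=1.5,fy=1.5)[:,:,::-1])
E
```

```text
t20.8 at [0.5535 0.0824 0.1794] yaw 45.4 w0.0240 F [-0.2  0.2 -0.4] g44.6
 tool d(mm) [ -1.5 104.7   9.4] rv [ 0.   0.  -0.1] rows@30mm 3.5
[[374.76699004 183.24337183]]
```

View pics/w10.png

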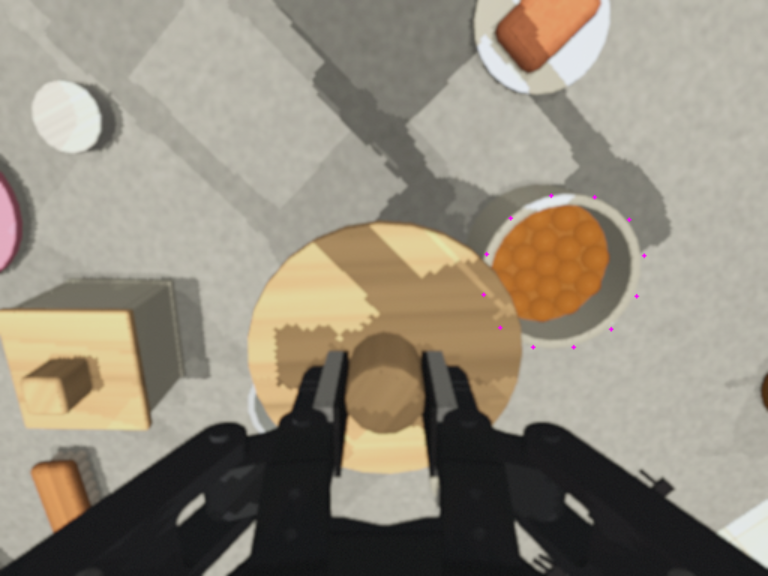

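Dots for the large jar's estimated rim, centred at (562,275) in the enlarged image, match the real rim within about 2 px, a 1 mm shift. The glass is visible at (255,410) and undisturbed, and the square lid is home. Going over the jar.

```bash
python3 -m pendant '[{"dx":0,"dy":0.026,"dz":0,"rx":0,"ry":0,"rz":0,"hand":0.018},{"dx":0,"dy":0.026,"dz":0,"rx":0,"ry":0,"rz":0,"hand":0.018},{"dx":0,"dy":0.026,"dz":0,"rx":0,"ry":0,"rz":0,"hand":0.018},{"dx":0,"dy":0.0255,"dz":0.01,"rx":0,"ry":0,"rz":0,"hand":0.018},{"dx":0,"dy":0,"dz":0.02,"rx":0,"ry":0,"rz":0,"hand":0.018},{"dx":0,"dy":0,"dz":0.02,"rx":0,"ry":0,"rz":0,"hand":0.018},{"dx":0,"dy":0,"dz":0,"rx":0,"ry":0,"rz":0,"hand":0.018},{"dx":0,"dy":0,"dz":0,"rx":0,"ry":0,"rz":0,"hand":0.018}]' ; echo; python3 go.py .6275 .155 .0782 45.5
```

```text
clock: 21.52
position: [0.6247, 0.1532, 0.1285]
ee_rot: [-0.001, 0.381, 0.925, -0.001]
contact_force: [0.9, -0.1, -0.1]
width: 0.0239
gripper_force: 44.7

t21.5 at [0.6247 0.1532 0.1285] yaw 45.2 w0.0239 F [ 0.9 -0.1 -0.1] g44.7
 tool d(mm) [-0.9  3.4 50.3] rv [-0.2 -0.1 -0.3] rows@30mm 1.7
```

```bash
python3 -m pendant '[{"dx":-0.0008,"dy":0.003,"dz":0.015,"rx":0,"ry":0,"rz":0,"hand":0.018},{"dx":0,"dy":0,"dz":0.014,"rx":0,"ry":0,"rz":0,"hand":0.018},{"dx":0,"dy":0,"dz":0.008,"rx":0,"ry":0,"rz":0,"hand":0.018},{"dx":0,"dy":0,"dz":0.005,"rx":0,"ry":0,"rz":0,"hand":0.018},{"dx":0,"dy":0,"dz":0.004,"rx":0,"ry":0,"rz":0,"hand":0.018},{"dx":0,"dy":0,"dz":0.002,"rx":0,"ry":0,"rz":0,"hand":0.018},{"dx":0,"dy":0,"dz":0,"rx":0,"ry":0,"rz":0,"hand":0.018},{"dx":0,"dy":0,"dz":0,"rx":0,"ry":0,"rz":0,"hand":0.018}]';echo;  python3 -m pendant '[{"dx":0,"dy":0,"dz":0.001,"rx":0,"ry":0,"rz":0,"hand":0.018},{"dx":0,"dy":0,"dz":0.001,"rx":0,"ry":0,"rz":0,"hand":0.018},{"dx":0,"dy":0,"dz":0.001,"rx":0,"ry":0,"rz":0,"hand":0.018},{"dx":0,"dy":0,"dz":0,"rx":0,"ry":0,"rz":0,"hand":0.018}]'
```

```text
clock: 22.18
position: [0.6291, 0.1563, 0.082]
ee_rot: [0.0, 0.38, 0.925, 0.0]
contact_force: [0.6, -0.4, -1.1]
width: 0.0239
gripper_force: 44.7

clock: 22.52
position: [0.6286, 0.1563, 0.0782]
ee_rot: [-0.0, 0.38, 0.925, -0.0]
contact_force: [-0.2, 0.5, -0.7]
width: 0.0243
gripper_force: 44.7
```

```bash
python3 -m pendant '[{"dx":0,"dy":0,"dz":0.001,"rx":0,"ry":0,"rz":0,"hand":0.018},{"dx":0,"dy":0,"dz":0,"rx":0,"ry":0,"rz":0,"hand":0.018}]'; echo; python3 -m pendant '[{"dx":0,"dy":0,"dz":0,"rx":0,"ry":0,"rz":0,"hand":0.055},{"dx":0,"dy":0,"dz":0,"rx":0,"ry":0,"rz":0,"hand":0.055},{"dx":0,"dy":0,"dz":0,"rx":0,"ry":0,"rz":0,"hand":0.055},{"dx":0,"dy":0,"dz":0,"rx":0,"ry":0,"rz":0,"hand":0.055},{"dx":0,"dy":0,"dz":0,"rx":0,"ry":0,"rz":0,"hand":0.055},{"dx":0,"dy":0,"dz":-0.03,"rx":0,"ry":0,"rz":0,"hand":0.055},{"dx":0,"dy":0,"dz":-0.035,"rx":0,"ry":0,"rz":0,"hand":0.055},{"dx":0,"dy":0,"dz":-0.035,"rx":0,"ry":0,"rz":0,"hand":0.055},{"dx":0,"dy":0,"dz":-0.035,"rx":0,"ry":0,"rz":0,"hand":0.055},{"dx":0,"dy":0,"dz":0,"rx":0,"ry":0,"rz":0,"hand":0.055},{"dx":0,"dy":0,"dz":0,"rx":0,"ry":0,"rz":0,"hand":0.055}]' >/dev/null; python3 - <<'E'
from m import *
im=snap('wrist'); h=cv2.cvtColor(im['frame'],cv2.COLOR_RGB2HSV)
for b in blobs(im,cv2.inRange(h,(12,75,40),(38,255,255)),.066,3000): print('home plane',*b)
s=snap('side'); cv2.imwrite('pics/end.png',cv2.resize(s['frame'][70:384,170:420],None,fx=1.9,fy=1.9,interpolation=cv2.INTER_CUBIC)[:,:,::-1])
E
```

```text
clock: 22.68
position: [0.6288, 0.1563, 0.0777]
ee_rot: [0.0, 0.38, 0.925, 0.0]
contact_force: [-1.3, -0.7, 1.4]
width: 0.024
gripper_force: 45.1

home plane [455. 266.] [864.5 236.5] [158.7  76.7] 12.0 5598.5
home plane [254. 169.] [628.2 156.5] [99.9 99.5] 45.2 7426.0
```

View pics/end.png

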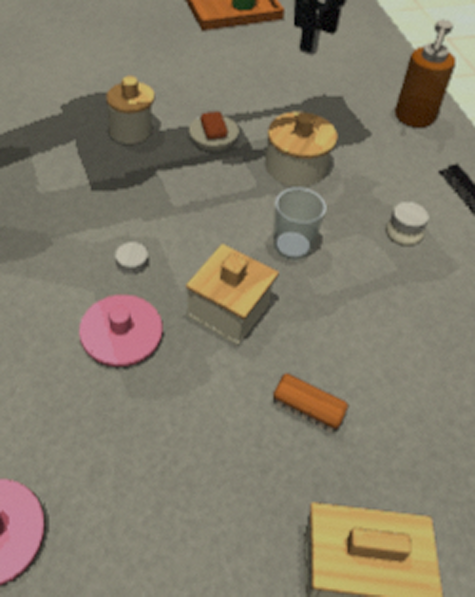

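All four lids sit level and aligned on their jars: small (130,98), large (302,135), square (233,280) and oblong (375,550). The glass (298,225) and soap dish (215,130) haven't moved, and the gripper is clear. Handing in.

```bash
python3 -c "
from rig import manip
print(manip.sign_off())"
```

```text
the job is handed in; nothing more can be done
None
```

I put all four bamboo lids on their matching jars and handed the job in after about 24 s of robot time; in my last pictures each lid was level and within about 2 mm of its jar's centre, with the glass and soap dish where they started, but the hand-in returned no verdict.

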